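Put the examination lenses back on their rail by size

TASK

Put the four black hand lenses back on the rail, one centred on each round white rest, in order of size with the smallest next to the brass post and the largest at the far end, glass up. Set them down gently without dropping them, and leave the eye-drop bottle standing.

Things in the scene. Friction and masses are not known exactly. Their poses are not given: they have to be found in the camera images.
- lens_s: the smallest of four loose hand-held examination lenses, a plain upright cylinder: black ring 28 mm in outer diameter and 24 mm high with slightly domed glass on top (top of the glass at 24 mm; straight sides to 22 mm), standing on the table glass up. Origin: centre of its underside; z up. Grip it across the ring; the lenses weigh 15 to 120 g
- lens_m: the second smallest of four loose hand-held examination lenses, a plain upright cylinder: black ring 37 mm in outer diameter and 26 mm high with slightly domed glass on top (top of the glass at 26 mm; straight sides to 24 mm), standing on the table glass up. Origin: centre of its underside; z up. Grip it across the ring; the lenses weigh 15 to 120 g
- lens_l: the second largest of four loose hand-held examination lenses, a plain upright cylinder: black ring 46 mm in outer diameter and 28 mm high with slightly domed glass on top (top of the glass at 28 mm; straight sides to 26 mm), standing on the table glass up. Origin: centre of its underside; z up. Grip it across the ring; the lenses weigh 15 to 120 g
- lens_xl: the largest of four loose hand-held examination lenses, a plain upright cylinder: black ring 55 mm in outer diameter and 30 mm high with slightly domed glass on top (top of the glass at 30 mm; straight sides to 28 mm), standing on the table glass up. Origin: centre of its underside; z up. Grip it across the ring; the lenses weigh 15 to 120 g
- rest_a: one of four identical fixed flat round white silicone rests, 62 mm in diameter, 3 mm thick, in a straight row at 85 mm pitch on the lens rail, a fixed flat grey strip 420 x 95 x 6 mm on the table. Letters do not tell the order in the row: it varies. Origin: centre of the underside; upper face 3 mm above it, 9 mm above the table. Its y axis runs along the row, x across it
- rest_b: one of four identical fixed flat round white silicone rests, 62 mm in diameter, 3 mm thick, in a straight row at 85 mm pitch on the lens rail, a fixed flat grey strip 420 x 95 x 6 mm on the table. Letters do not tell the order in the row: it varies. Origin: centre of the underside; upper face 3 mm above it, 9 mm above the table. Its y axis runs along the row, x across it
- rest_c: one of four identical fixed flat round white silicone rests, 62 mm in diameter, 3 mm thick, in a straight row at 85 mm pitch on the lens rail, a fixed flat grey strip 420 x 95 x 6 mm on the table. Letters do not tell the order in the row: it varies. Origin: centre of the underside; upper face 3 mm above it, 9 mm above the table. Its y axis runs along the row, x across it
- rest_d: one of four identical fixed flat round white silicone rests, 62 mm in diameter, 3 mm thick, in a straight row at 85 mm pitch on the lens rail, a fixed flat grey strip 420 x 95 x 6 mm on the table. Letters do not tell the order in the row: it varies. Origin: centre of the underside; upper face 3 mm above it, 9 mm above the table. Its y axis runs along the row, x across it
- post: fixed brass post with a ball top, 16 mm thick (ball 28 mm), 50 mm high, on the rail in line with the rests, 60 mm beyond the centre of the rest at one end of the row; which end varies. At the other end there is only a low black block, 50 x 12 x 10 mm. Origin: centre of its underside, on the rail, 6 mm above the table
- dropper: loose white eye-drop bottle with a blue cap, 24 mm in diameter, 55 mm high, 20 g, standing upright among the lenses, to be left standing. Origin: centre of its underside; z up along the bottle
There are look-alikes about, which are no part of the job. What is shaped like the lens_xl but red is not meant. What is shaped like the lens_s but orange is not meant.

How it is judged:
By the outcome, as a careful person would: the job done as asked, in the order asked, and still so for the second after the job is handed in, with the robot touching nothing.
It also fails if it takes over 99 s, if anything falls off the work surface, if the arm or the gripper's body presses on something with over 40 N, if the wrist force passes 120 N, or if a joint passes its speed limit or range.

ROBOT

A 7-joint arm with a two-finger parallel gripper is mounted at the origin on the work surface. World frame = base frame: x ahead of the robot, y to its left, z up, the work surface at z = 0. Lengths are in m, angles in rad, forces in N, time in s.
With the tool pointing down it reaches from about 0.35 to 0.9 m from the base axis. Payload 7.2 kg.
Tool frame: the origin (TCP) lies between the finger pads; the fingertips stand 25 mm ahead of it and the grasp point (between the pads) lies 6 mm ahead of it; z points along the fingers, y is the line along which they close (so a half turn about z gives the same grasp; the last joint's range is limited). The gripper opens to 88 mm and grips with 3 to 60 N. Pads are 20 mm wide; open, the fingers measure 115 mm over their backs; the gripper's body (75 mm by 178 mm) begins 61 mm behind the grasp point.
Start: joints at [-1.346, 0.411, -0.013, 1.596, 0.006, 1.134, -0.082], TCP at [0.18, 0.598, 0.248] pointing down, gripper open.
Joint ranges: [-2.95, 2.95], [-0.29, 1.99], [-1.47, 1.44], [0.14, 2.54], [-1.03, 4.17], [0.13, 1.85], [-2.86, 2.86]. Speed limits (rad/s): [2.39, 2.39, 3.01, 3.01, 3.14, 3.14, 3.14].

INTERFACE

Orientations are given as a rotation vector (axis times angle).
In Python, from cell import bot gives the robot as it stands.
- The arm moves only by the tool move_arm, never from a script. Its argument "steps" is a list of rows, each a list of 7 numbers: the turn, a rotation vector about the tool's x, y, z in degrees, then the shift along the tool's x, y, z in mm, then the opening, from -1 (shut) to 1 (fully open). In form: [[ax, ay, az, x, y, z, gripper], ...]. A call has 1 to 20 rows; each row shifts and turns the commanded pose from where the row before left it, along the tool's axes as they then stand; what a row does not reach is not made up. A row lasts 1/10 s, in which the tool goes at most 50 mm and 8.59 degrees, less where a joint would pass 70% of its speed; a pose out of reach is approached as far as the arm can. A call is refused whole if a number of a shift passes 50 or a number of a turn 8.59, either way. A call with a gripper value outside its range is refused whole. The fingers move at their own pace and stop on an object; the grip force is fixed at half the most. Time passes only in rows, so rows that do not move let the fingers close. It gives the time, the measured TCP pose, the force, the opening and the grip force at its end, in the units of the state.
- bot.read_state(): the state, without advancing time (a new reading comes with each control period).
- bot.grab_frame(name): name is "side" or "top"; returns the picture (400x640x3 uint8, red, green, blue); there is no depth.
- bot.camera_info(name): a dict with "camera_matrix" (3x3 intrinsics, pixels), "D" ([k1, k2, p1, p2, k3] as OpenCV has them; the pictures are not rectified), "T" (4x4, takes a point from camera to world coordinates). Camera axes: x right, y down, z forward; pixel columns grow to the right and rows downward; lengths in m; the calibration is good to about 2 mm. A picture is of the moment at which its call begins. camera_info takes no time and is no camera call.
- bot.hand_in(): hands the job in; it is judged then, once.
The state is a dict: "t": time; "q": joint angles; "dq": joint speeds; "joint_efforts": joint torques, N m; "eef_pos": TCP position; "eef_rot": TCP orientation; "force": force on the tool from outside, world axes, zero at the start; "ft_torque": the same for the moment, N m; "finger_gap": finger opening in m; "grasp_force": force on a finger pad.
Only numpy, scipy, OpenCV 4.12 (cv2) and the standard library are available. Lean on these libraries where they do the work, as an engineer would, in place of code of your own. Each camera call takes 0.05 s, during which the arm holds its last target. There are 200 camera calls.

## Working session

There is one attempt and no reset: what is moved stays moved. The work goes in short steps, Python scripts to look and compute and a tool call to move; the robot and the scene stay as the last step left them, time stands still between calls to the robot, and variables do not carry over. Pictures are saved under pics/ and viewed, at most 14 in all, crops included, and the job is handed in when it is done.

Besides the shell and the picture viewer there is one more tool, called after "Emit:" by a JSON object that holds its "fn" and its "kwargs", one argument or row to a line. move_arm: Moves the arm, as the interface text tells. Its arguments: {"type":"object","properties":{"steps":{"type":"array","items":{"type":"array","items":{"type":"number"}}}},"required":["steps"]}

```bash
mkdir -p pics; ls; python3 - <<'E'
from cell import bot
import cv2,numpy as np
for n in("side","top"):
    im=bot.grab_frame(n); cv2.imwrite(f"pics/{n}0.png",im[...,::-1])
    c=bot.camera_info(n); print(n,np.round(c["camera_matrix"],1).tolist(),np.round(c["D"],3),np.round(c["T"],3).tolist())
s=bot.read_state(); print({k:np.round(v,3).tolist() for k,v in s.items()})
E
```

```text
pics
side [[389.2, 0.0, 326.1], [0.0, 389.2, 197.3], [0.0, 0.0, 1.0]] [0.03 0.   0.   0.   0.  ] [[0.999, -0.042, 0.023, 0.498], [-0.046, -0.702, 0.711, -0.563], [-0.014, -0.711, -0.703, 0.567], [0.0, 0.0, 0.0, 1.0]]
top [[393.8, 0.0, 315.7], [0.0, 393.8, 205.7], [0.0, 0.0, 1.0]] [-0.071  0.     0.     0.     0.   ] [[-0.025, -0.985, 0.17, 0.357], [-1.0, 0.024, -0.009, -0.037], [0.004, -0.17, -0.985, 0.992], [0.0, 0.0, 0.0, 1.0]]
{'t': 0.1, 'q': [-1.346, 0.412, -0.013, 1.597, 0.006, 1.134, -0.082], 'dq': [0.0, -0.002, 0.0, -0.002, -0.0, -0.0, 0.0], 'joint_efforts': [0.003, -58.91, 0.644, -29.171, -0.054, 0.015, 0.0], 'eef_pos': [0.18, 0.598, 0.247], 'eef_rot': [-0.458, -3.108, 0.002], 'force': [0.83, -0.457, 0.219], 'ft_torque': [0.027, 0.007, -0.028], 'grasp_force': 0.0, 'finger_gap': 0.088}
```

View pics/top0.png

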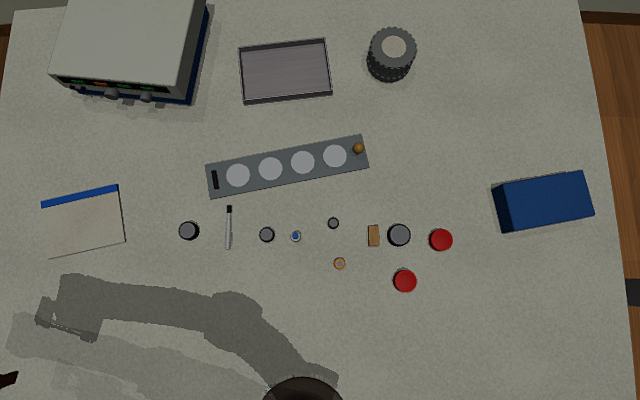

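View pics/side0.png

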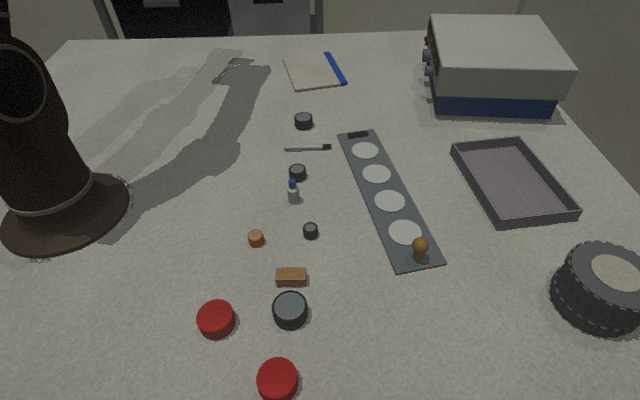

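Top view: black lenses at about (189,231), (267,235), (334,223) and (399,235). The orange one at (340,263) and the red ones at (441,240) and (405,281) are look-alikes. The dropper is at (295,236). The rests are at (238,175), (270,168), (303,162) and (335,156), with the post at the right end (359,148). I'll confirm with an enlarged crop.

```bash
python3 - <<'E'
import cv2,numpy as np
t=cv2.imread("pics/top0.png");s=cv2.imread("pics/side0.png")
a=cv2.resize(t[205:255,170:430],None,fx=3,fy=3,interpolation=cv2.INTER_CUBIC)
b=cv2.resize(s[105:340,240:330],None,fx=3,fy=3,interpolation=cv2.INTER_CUBIC)
b=np.rot90(b)[:,:780]
b=b[:,:780]; a=a[:,:b.shape[1]]; w=min(a.shape[1],b.shape[1])
cv2.imwrite("pics/crop.png",np.vstack([a[:,:w],b[:,:w]]))
E
```

```text
(no output)
```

View pics/crop.png

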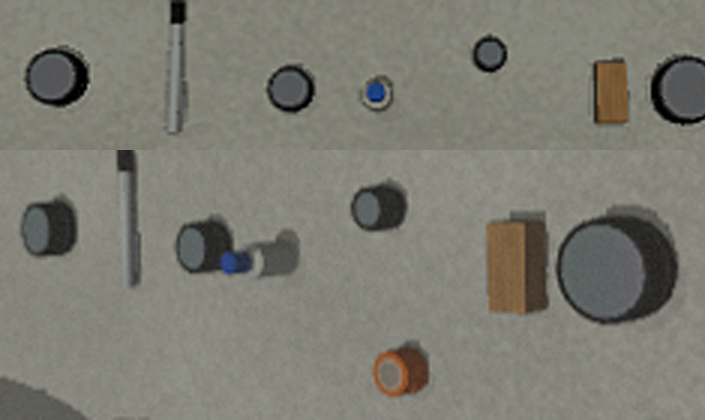

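The crop confirms four black-ringed grey-glass lenses. By size left to right they are lens_l, lens_m, lens_s and lens_xl. The dropper stands about 28 px right of lens_m. Next I'll measure.

```bash
cat > h.py <<'E'
import cv2,numpy as np
from cell import bot
def ray(n,p):
    c=bot.camera_info(n);T=np.array(c["T"])
    u=cv2.undistortPoints(np.array([[p]],float),np.array(c["camera_matrix"]),np.array(c["D"]))[0,0]
    return T[:3,3],T[:3,:3]@np.r_[u,1]
def plane(n,p,z):
    o,d=ray(n,p); return o+d*(z-o[2])/d[2]
def tri(pt,ps):
    (o,d),(a,b)=ray("top",pt),ray("side",ps)
    l=np.linalg.lstsq(np.c_[d,-b],a-o,rcond=None)[0]
    P,Q=o+d*l[0],a+b*l[1]; return (P+Q)/2,np.linalg.norm(P-Q)
def blob(mask,seed,r=22):
    "centroid and area of the mask component nearest the seed"
    n,l,st,c=cv2.connectedComponentsWithStats(mask.astype(np.uint8))
    k=[i for i in range(1,n) if st[i,4]>8 and np.hypot(*(c[i]-seed))<r]
    i=min(k,key=lambda i:np.hypot(*(c[i]-seed))); 
    ct=max(cv2.findContours((l==i).astype(np.uint8),0,1)[0],key=len)
    return c[i],st[i,4],(cv2.fitEllipse(ct) if len(ct)>4 else None)
def up(im,seed,h,k=4):
    x,y=int(seed[0])-h,int(seed[1])-h
    return cv2.resize(im[y:y+2*h,x:x+2*h],None,fx=k,fy=k,interpolation=cv2.INTER_CUBIC),lambda p:np.array(p)/k+[x,y]+(0.5/k-0.5)
def disc(im,seed,lo,hi,h=22):
    g,back=up(im,seed,h); g=cv2.cvtColor(g,cv2.COLOR_BGR2GRAY)
    m=(g>lo)&(g<hi); c,a,e=blob(m,np.array([h*4,h*4]),60)
    return back(e[0]),np.array(e[1])/4,a/16
E
python3 - <<'E'
from h import *
t=cv2.imread("pics/top0.png");s=cv2.imread("pics/side0.png")
g=cv2.cvtColor(t,6);gs=cv2.cvtColor(s,6)
print(g[235,385:415],g[223,324:344],g[231,178:202]);print(gs[310,268:312],gs[231,300:322],gs[290:332,290],gs[170,286:310])
print(t[162,285:325].tolist()[::3], s[201,370:412].tolist()[::3])
E
```

```text
[118 131   2   0  14  59 101  88  85  87  86  86  84  86  88  86  84  87
  87  85  86  86  89  91  57  52 139 129 126 124] [125 126 122  85  23  69  87  89  86  88  86  86  98  51  21 132 136 133
 133 133] [ 64  43  82  86  86  87  86  84  85  87  85  84  85  87  85  94  84  24
   1   0   0  54 136 135]
[141 137 138 107  56  35  84 103 101  96  99  96  96  96  98  97  96  94
  98  93  97 104  97  98  96  96  98  95  95  99 100  98 100  99 104  79
  41  39  44  49  81  91  91 111] [143 144 122  56  30  40  41  49  67  77  75  60  55  42  42  42  43  39
  91 137 139 137] [ 72  40  86  95  99  96  96  95  99  94  95  96  96  98  94  98  95  99
  97  97  97  97  98  95  97  96 102 101 106  73  49  45  40  40  34  41
  42  50  45  40  43 113] [133 136 112  47  69  99 100  99 101  98  95  97  96  99  99 102  96  63
  40  71 119 139 138 131]
[[83, 82, 77], [80, 80, 73], [133, 131, 130], [139, 136, 135], [138, 136, 134], [138, 136, 135], [137, 136, 134], [136, 134, 132], [138, 135, 134], [139, 138, 137], [80, 81, 77], [84, 82, 77], [85, 84, 79], [61, 61, 57]] [[95, 91, 88], [85, 85, 82], [145, 151, 151], [139, 148, 146], [143, 150, 147], [142, 148, 150], [142, 150, 148], [140, 148, 147], [142, 149, 147], [143, 150, 151], [137, 147, 143], [141, 149, 147], [87, 85, 82], [88, 88, 82]]
```

```bash
cat > meas.py <<'E'
from h import *
def run(t,s,L):
    for n,(a,b,z,D) in L.items():
        rest=n[0]=='r'
        pa,sa,_=disc(t,a,112 if rest else 58,255 if rest else 112); pb,sb,_=disc(s,b,117 if rest else 68,255 if rest else 118)
        P,gap=tri(pa,pb); A=plane("top",pa,z);B=plane("side",pb,z)
        d=np.linalg.norm(plane("top",pa+np.r_[sa.mean()/2,0],z)-A)*2
        print(n,np.round(pa,1),np.round(pb,1),"ell",np.round(sa,1),np.round(sb,1),"tri mm",np.round(P*1e3,1),"gap %.1f"%(gap*1e3),"top",np.round(A[:2]*1e3,1),"side",np.round(B[:2]*1e3,1),"dia %.1f"%(d*1e3))
E
python3 - <<'E'
from meas import *
t=cv2.imread("pics/top0.png");s=cv2.imread("pics/side0.png")
run(t,s,dict(l=((189,231),(303,118),.026,46),m=((267,234),(297,169),.024,37),s=((334,222),(310,228),.022,28),xl=((399,235),(290,307),.028,55),
r1=((335,156),(405,232),.009,62),r2=((303,162),(390,201),.009,62),r3=((270,168),(377,174),.009,62),r4=((238,175),(365,150),.009,62)))
g=cv2.cvtColor(t,40);m=(abs(g[...,0].astype(int)-112)<15)&(g[...,1]>120)
pa,_,_=blob(m,(295,236),8); g=cv2.cvtColor(s,40);m=(abs(g[...,0].astype(int)-115)<15)&(g[...,1]>120)
pb,_,_=blob(m,(293,183),12); print("cap",pa,pb,tri(pa,pb))
E
```

```text
l [186.9 230. ] [303.5 121.2] ell [14.6 15.4] [19.8 21.7] tri mm [471.6 280.4   8.8] gap 1.5 top [470.3 275. ] side [471.7 254.2] dia 37.7
m [266.7 234.1] [296.7 175.4] ell [16.3 17. ] [19.8 27.5] tri mm [456.4  78.9   4. ] gap 3.3 top [456.   76.8] side [456.3  55.6] dia 41.1
s [332.9 222.5] [309.8 227. ] ell [7.8 8.1] [ 8.  10.9] tri mm [481.4 -87.5  21.5] gap 0.0 top [481.3 -87.5] side [481.4 -88. ] dia 19.8
xl [399.3 234.4] [289.  305.6] ell [18.5 19.2] [27.2 31.2] tri mm [ 447.  -250.3   27.2] gap 0.1 top [ 446.9 -250.1] side [ 447.1 -250.7] dia 46.9
r1 [334.4 155.5] [404.2 231.3] ell [22.3 23.2] [24.5 32.5] tri mm [657.2 -97.6   9.4] gap 0.9 top [657.8 -97.6] side [656.8 -97.4] dia 59.1
r2 [302.2 161.8] [389.3 200.2] ell [22.6 23.3] [21.2 30.8] tri mm [642.7 -14.    8.4] gap 0.3 top [642.7 -14. ] side [642.4 -14.6] dia 59.4
r3 [270.  168.2] [376.1 173.2] ell [22.5 23.5] [18.5 28.5] tri mm [627.6  69.5   8.7] gap 0.3 top [627.7  69.5] side [627.3  69.1] dia 59.4
r4 [237.6 174.7] [364.7 149.8] ell [22.6 23.6] [16.1 26.6] tri mm [612.4 153.1   8.7] gap 0.5 top [612.6 153.1] side [612.1 152.6] dia 59.6
cap [294.72413793 235.4137931 ] [291.78571429 180.82142857] (array([0.44865762, 0.00636847, 0.05355425]), np.float64(0.0006287238972468024))
```

```bash
python3 - <<'E'
from meas import *
import meas
d0=disc
for lo in (74,80,84):
  meas.disc=lambda im,seed,a,b,h=22:d0(im,seed,lo if a<60 else lo+4,96 if a<60 else 108,h)
  t=cv2.imread("pics/top0.png");s=cv2.imread("pics/side0.png")
  run(t,s,dict(l=((187,230),(303,118),.026,46),m=((267,234),(297,169),.024,37)))
E
```

```text
l [186.9 230. ] [303.5 121.2] ell [14.1 15. ] [19.4 21.1] tri mm [471.6 280.3   8.9] gap 1.5 top [470.3 274.9] side [471.7 254.2] dia 36.5
m [266.  234.1] [296.7 168.5] ell [11.  11.4] [ 8.1 13.2] tri mm [456.1  78.5  23.7] gap 0.2 top [456.2  78.5] side [456.   78.1] dia 27.6
l [186.9 230. ] [303.5 121.2] ell [13.7 14.8] [19.4 21.1] tri mm [471.6 280.4   8.8] gap 1.5 top [470.4 275. ] side [471.7 254.2] dia 35.9
m [266.  234.1] [296.7 168.5] ell [10.8 11.1] [ 7.7 12.9] tri mm [456.1  78.5  23.7] gap 0.2 top [456.2  78.5] side [456.   78.1] dia 27.0
l [186.7 230.1] [302.9 116.6] ell [13.3 13.9] [ 7.2 13.8] tri mm [470.2 275.7  25.2] gap 0.2 top [470.2 275.4] side [470.2 274.4] dia 34.2
m [266. 234.] [296.7 168.5] ell [10.7 10.9] [ 7.6 12.6] tri mm [456.2  78.5  23.7] gap 0.3 top [456.3  78.5] side [456.1  78.1] dia 26.6
```

Triangulated tops agree with the text: l 25 mm, m 24, s 21.5, xl 27, rests 8.4–9.4, and the row pitch comes out at 85. The plan is to close the fingers across the rail (about 10° from world x) for every pick and place. First I turn the tool about +63°.

Emit:
{"fn": "move_arm", "kwargs": {
  "steps": [
    [0,0,7.9,0,0,0,1],
    [0,0,7.9,0,0,0,1],
    [0,0,7.9,0,0,0,1],
    [0,0,7.9,0,0,0,1],
    [0,0,7.9,0,0,0,1],
    [0,0,7.9,0,0,0,1],
    [0,0,7.9,0,0,0,1],
    [0,0,7.9,0,0,0,1],
    [0,0,0,0,0,0,1]
  ]
}}

```text
t: 1.0
eef_pos: [0.1802, 0.5982, 0.2472]
eef_rot: [2.021, 2.405, -0.001]
force: [-0.3, 0.0, -0.6]
finger_gap: 0.0877
grasp_force: 0.0
```

```bash
cat > go.py <<'E'
import sys,numpy as np
from scipy.spatial.transform import Rotation as Ro
from cell import bot
P=dict(l=(470.2,275.3),m=(456.2,78.4),s=(481.4,-87.6),xl=(447,-250.2),r1=(657.3,-97.5),r2=(642.6,-14.1),r3=(627.6,69.5),r4=(612.4,153))
s=bot.read_state();R=Ro.from_rotvec(s["eef_rot"]).as_matrix();p=np.array(s["eef_pos"])*1e3
print("t %.1f"%s["t"],"pos",np.round(p,1),"yaw(y) %.1f"%np.degrees(np.arctan2(R[1,1],R[0,1])),"zaxis",np.round(R[:,2],4),"gap %.1f"%(s["finger_gap"]*1e3),"F",np.round(s["force"],1),"gf %.1f"%s["grasp_force"])
for a in sys.argv[1:]:
    n,z=a.split(","); d=R.T@(np.r_[P[n],float(z)]-p); print(n,z,"tool delta",np.round(d,1)); p=np.r_[P[n],float(z)]
E
python3 go.py l,100 r3,100 m,100 r2,100 s,100 r1,100 xl,100 r4,100
```

```text
t 1.0 pos [180.2 598.2 247.2] yaw(y) 9.9 zaxis [ 1.e-04 -9.e-04 -1.e+00] gap 87.7 F [-0.3  0.  -0.6] gf 0.0
l 100 tool delta [-367.9  230.   147.5]
r3 100 tool delta [-2.298e+02  1.196e+02  2.000e-01]
m 100 tool delta [  38.3 -167.3   -0. ]
r2 100 tool delta [-1.232e+02  1.677e+02  1.000e-01]
s 100 tool delta [-4.460e+01 -1.714e+02  1.000e-01]
r1 100 tool delta [-40.  171.6   0. ]
xl 100 tool delta [-1.142e+02 -2.335e+02  1.000e-01]
r4 100 tool delta [ 3.687e+02  2.324e+02 -3.000e-01]
```

Emit:
{"fn": "move_arm", "kwargs": {
  "steps": [
    [0,0,0,-23,14.4,9.2,1],
    [0,0,0,-23,14.4,9.2,1],
    [0,0,0,-23,14.4,9.2,1],
    [0,0,0,-23,14.4,9.2,1],
    [0,0,0,-23,14.4,9.2,1],
    [0,0,0,-23,14.4,9.2,1],
    [0,0,0,-23,14.4,9.2,1],
    [0,0,0,-23,14.4,9.2,1],
    [0,0,0,-23,14.4,9.2,1],
    [0,0,0,-23,14.4,9.2,1],
    [0,0,0,-23,14.4,9.2,1],
    [0,0,0,-23,14.4,9.2,1],
    [0,0,0,-23,14.4,9.2,1],
    [0,0,0,-23,14.4,9.2,1],
    [0,0,0,-23,14.4,9.2,1],
    [0,0,0,-22.9,14,9.5,1],
    [0,0,0,0,0,0,1],
    [0,0,0,0,0,0,1]
  ]
}}

```text
t: 2.8
eef_pos: [0.4709, 0.2758, 0.0999]
eef_rot: [-2.017, -2.408, 0.001]
force: [-0.4, -0.1, -0.4]
finger_gap: 0.0876
grasp_force: 0.0
```

```bash
python3 go.py l,28; python3 - <<'E'
from h import *
cv2.imwrite("pics/s1.png",bot.grab_frame("side")[...,::-1])
E
```

```text
t 2.8 pos [470.9 275.8  99.9] yaw(y) 10.1 zaxis [-8.e-04 -3.e-04 -1.e+00] gap 87.6 F [-0.4 -0.1 -0.4] gf 0.0
l 28 tool delta [-0.4 -0.7 71.9]
```

View pics/s1.png

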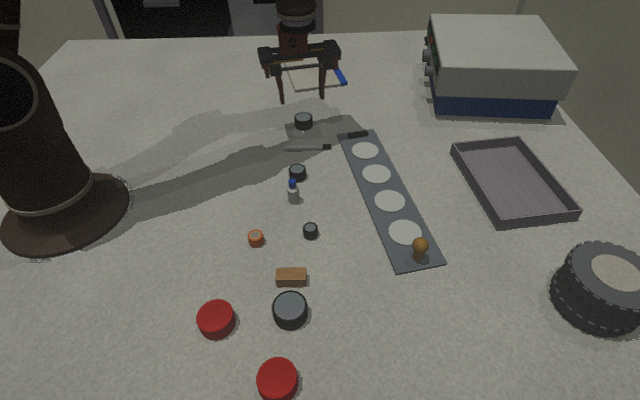

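The open gripper hangs right above lens_l, with fingertips at about (283,98) and (322,96) and the lens at (303,120). Now I descend and grip.

Emit:
{"fn": "move_arm", "kwargs": {
  "steps": [
    [0,0,0,-0.4,-0.7,10,1],
    [0,0,0,0,0,12,1],
    [0,0,0,0,0,12,1],
    [0,0,0,0,0,12,1],
    [0,0,0,0,0,12,1],
    [0,0,0,0,0,9,1],
    [0,0,0,0,0,5,1],
    [0,0,0,0,0,0,1],
    [0,0,0,0,0,0,0.3],
    [0,0,0,0,0,0,0.1],
    [0,0,0,0,0,0,0],
    [0,0,0,0,0,0,-0.2],
    [0,0,0,0,0,0,-1],
    [0,0,0,0,0,0,-1],
    [0,0,0,0,0,0,-1],
    [0,0,0,0,0,0,-1]
  ]
}}

```text
t: 4.45
eef_pos: [0.4704, 0.2757, 0.0283]
eef_rot: [2.019, 2.407, 0.0]
force: [-0.1, -0.9, 2.2]
finger_gap: 0.0456
grasp_force: 30.0
```

```bash
python3 go.py r3,80
```

```text
t 4.5 pos [470.4 275.7  28.3] yaw(y) 10.0 zaxis [ 2.e-04  2.e-04 -1.e+00] gap 45.6 F [-0.1 -0.9  2.2] gf 30.0
r3 80 tool delta [-230.4  118.9  -51.7]
```

Emit:
{"fn": "move_arm", "kwargs": {
  "steps": [
    [0,0,0,0,0,-5,-1],
    [0,0,0,0,0,-10,-1],
    [0,0,0,0,0,-12,-1],
    [0,0,0,0,0,-15,-1],
    [0,0,0,0,0,-9.7,-1],
    [0,0,0,-10,5,0,-1],
    [0,0,0,-20,10,0,-1],
    [0,0,0,-22,11.5,0,-1],
    [0,0,0,-22,11.5,0,-1],
    [0,0,0,-22,11.5,0,-1],
    [0,0,0,-22,11.5,0,-1],
    [0,0,0,-22,11.5,0,-1],
    [0,0,0,-22,11.5,0,-1],
    [0,0,0,-22,11.5,0,-1],
    [0,0,0,-20,10,0,-1],
    [0,0,0,-16,8,0,-1],
    [0,0,0,-10.4,5.4,0,-1],
    [0,0,0,0,0,0,-1],
    [0,0,0,0,0,0,-1]
  ]
}}

```text
t: 6.35
eef_pos: [0.6271, 0.07, 0.0796]
eef_rot: [-2.018, -2.407, 0.0]
force: [0.4, 0.9, -0.7]
finger_gap: 0.0453
grasp_force: 30.0
```

```bash
python3 go.py r3,37.3
```

```text
t 6.3 pos [627.1  70.   79.6] yaw(y) 10.0 zaxis [-7.e-04  5.e-04 -1.e+00] gap 45.3 F [ 0.4  0.9 -0.7] gf 30.0
r3 37.3 tool delta [-0.7  0.5 42.3]
```

Emit:
{"fn": "move_arm", "kwargs": {
  "steps": [
    [0,0,0,0.4,0.4,8,-1],
    [0,0,0,0,0,10,-1],
    [0,0,0,0,0,10,-1],
    [0,0,0,0,0,6,-1],
    [0,0,0,0,0,3,-1],
    [0,0,0,0,0,2,-1],
    [0,0,0,0,0,1,-1],
    [0,0,0,0,0,0.7,-1],
    [0,0,0,0,0,0,-1]
  ]
}}

```text
t: 7.25
eef_pos: [0.628, 0.0698, 0.0393]
eef_rot: [2.019, 2.407, 0.0]
force: [0.1, -0.4, 0.6]
finger_gap: 0.0452
grasp_force: 30.0
```

```bash
python3 go.py r3,37.3
```

```text
t 7.2 pos [628.   69.8  39.3] yaw(y) 10.0 zaxis [ 3.e-04  1.e-04 -1.e+00] gap 45.2 F [ 0.1 -0.4  0.6] gf 30.0
r3 37.3 tool delta [-0.3 -0.4  2. ]
```

Emit:
{"fn": "move_arm", "kwargs": {
  "steps": [
    [0,0,0,-0.3,-0.3,0.5,-1],
    [0,0,0,0,0,0.5,-1],
    [0,0,0,0,0,0.5,-1],
    [0,0,0,0,0,0.5,-1],
    [0,0,0,0,0,0,-1]
  ]
}}

```text
t: 7.75
eef_pos: [0.6276, 0.0696, 0.0374]
eef_rot: [-2.019, -2.407, -0.0]
force: [-1.3, -0.6, 3.0]
finger_gap: 0.0456
grasp_force: 30.0
```

```bash
python3 go.py r3,37.3
```

```text
t 7.8 pos [627.6  69.6  37.4] yaw(y) 10.0 zaxis [ 1.e-04  2.e-04 -1.e+00] gap 45.6 F [-1.3 -0.6  3. ] gf 30.0
r3 37.3 tool delta [-0.1 -0.1  0.1]
```

Light contact (3 N). Now I open, lift and travel over lens_m.

Emit:
{"fn": "move_arm", "kwargs": {
  "steps": [
    [0,0,0,0,0,0.3,0.1],
    [0,0,0,0,0,0,0.3],
    [0,0,0,0,0,0,0.6],
    [0,0,0,0,0,0,0.6],
    [0,0,0,0,0,0,0.6],
    [0,0,0,0,0,-5,0.6],
    [0,0,0,0,0,-12,0.6],
    [0,0,0,0,0,-18,0.6],
    [0,0,0,0,0,-20,0.6],
    [0,0,0,0,0,-8,0.6],
    [0,0,0,4.3,-18.3,0,0.6],
    [0,0,0,5,-22,0,0.6],
    [0,0,0,5,-22,0,0.6],
    [0,0,0,5,-22,0,0.6],
    [0,0,0,5,-22,0,0.6],
    [0,0,0,5,-22,0,0.6],
    [0,0,0,5,-22,0,0.6],
    [0,0,0,4,-17,0,0.6],
    [0,0,0,0,0,0,0.6],
    [0,0,0,0,0,0,0.6]
  ]
}}

```text
t: 9.75
eef_pos: [0.4569, 0.0784, 0.1004]
eef_rot: [2.018, 2.407, 0.002]
force: [1.1, 0.8, 0.2]
finger_gap: 0.0703
grasp_force: 0.0
```

```bash
python3 go.py m,28; python3 - <<'E'
from meas import *
t=bot.grab_frame("top")[...,::-1].copy();s=bot.grab_frame("side")[...,::-1].copy()
cv2.imwrite("pics/t2.png",t);cv2.imwrite("pics/s2.png",s)
a=cv2.resize(t[120:270,190:450],None,fx=3,fy=3);cv2.imwrite("pics/t2c.png",a)
E
```

```text
t 9.8 pos [456.9  78.4 100.4] yaw(y) 10.0 zaxis [ 1.4e-03  5.0e-04 -1.0e+00] gap 70.3 F [1.1 0.8 0.2] gf 0.0
m 28 tool delta [ 0.1 -0.8 72.4]
```

View pics/t2c.png

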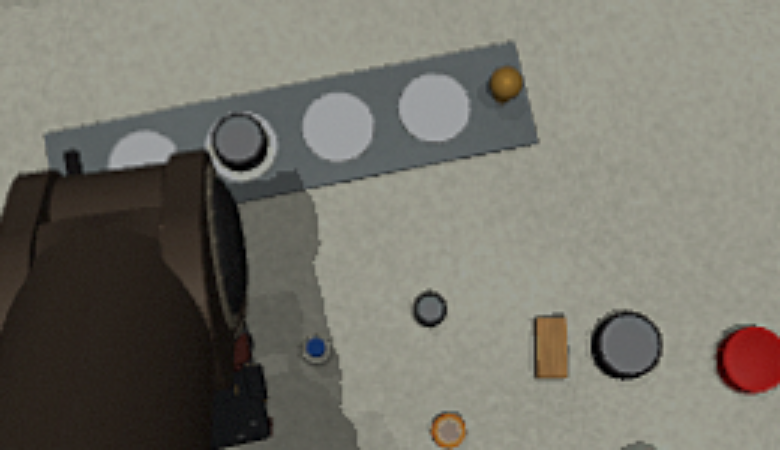

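View pics/s2.png

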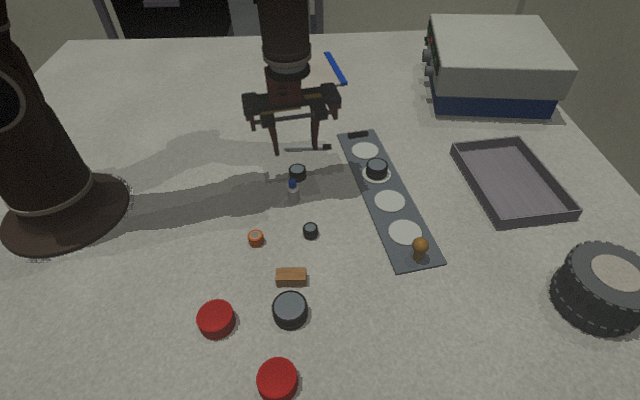

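lens_l stands centred on r3, at crop (240,142) and side (377,168). The gripper is above lens_m and the dropper still stands. Now I grip m.

Emit:
{"fn": "move_arm", "kwargs": {
  "steps": [
    [0,0,0,0.1,-0.7,10,0.6],
    [0,0,0,0,0,12,0.6],
    [0,0,0,0,0,12,0.6],
    [0,0,0,0,0,12,0.6],
    [0,0,0,0,0,12,0.6],
    [0,0,0,0,0,9,0.6],
    [0,0,0,0,0,5,0.6],
    [0,0,0,0,0,0,0.6],
    [0,0,0,0,0,0,0.1],
    [0,0,0,0,0,0,-0.05],
    [0,0,0,0,0,0,-0.2],
    [0,0,0,0,0,0,-0.4],
    [0,0,0,0,0,0,-1],
    [0,0,0,0,0,0,-1],
    [0,0,0,0,0,0,-1],
    [0,0,0,0,0,0,-1]
  ]
}}

```text
t: 11.45
eef_pos: [0.4557, 0.0783, 0.0281]
eef_rot: [2.019, 2.407, 0.001]
force: [-0.9, 0.5, 6.1]
finger_gap: 0.0363
grasp_force: 30.0
```

```bash
python3 go.py r2,80
```

```text
t 11.4 pos [455.7  78.3  28.1] yaw(y) 10.0 zaxis [ 5.e-04  3.e-04 -1.e+00] gap 36.3 F [-0.9  0.5  6.1] gf 30.0
r2 80 tool delta [-123.5  168.   -51.8]
```

Emit:
{"fn": "move_arm", "kwargs": {
  "steps": [
    [0,0,0,0,0,-5,-1],
    [0,0,0,0,0,-10,-1],
    [0,0,0,0,0,-12,-1],
    [0,0,0,0,0,-15,-1],
    [0,0,0,0,0,-9.8,-1],
    [0,0,0,-7,9.5,0,-1],
    [0,0,0,-12,16.3,0,-1],
    [0,0,0,-15,20.4,0,-1],
    [0,0,0,-15,20.4,0,-1],
    [0,0,0,-15,20.4,0,-1],
    [0,0,0,-15,20.4,0,-1],
    [0,0,0,-15,20.4,0,-1],
    [0,0,0,-13,17.7,0,-1],
    [0,0,0,-10,13.6,0,-1],
    [0,0,0,-6.5,8.9,0,-1],
    [0,0,0,0,0,0,-1],
    [0,0,0,0,0,0,-1]
  ]
}}

```text
t: 13.15
eef_pos: [0.6418, -0.0142, 0.0791]
eef_rot: [-2.018, -2.406, 0.001]
force: [0.3, -0.5, -0.2]
finger_gap: 0.0365
grasp_force: 30.0
```

```bash
python3 go.py r2,37.3
```

```text
t 13.2 pos [641.8 -14.2  79.1] yaw(y) 10.0 zaxis [-1.2e-03  1.0e-04 -1.0e+00] gap 36.5 F [ 0.3 -0.5 -0.2] gf 30.0
r2 37.3 tool delta [-0.1  0.9 41.8]
```

Emit:
{"fn": "move_arm", "kwargs": {
  "steps": [
    [0,0,0,0,0.4,8,-1],
    [0,0,0,0,0,10,-1],
    [0,0,0,0,0,10,-1],
    [0,0,0,0,0,6,-1],
    [0,0,0,0,0,3,-1],
    [0,0,0,0,0,2,-1],
    [0,0,0,0,0,1,-1],
    [0,0,0,0,0,0.5,-1],
    [0,0,0,0,0,0.5,-1],
    [0,0,0,0,0,0,-1]
  ]
}}

```text
t: 14.15
eef_pos: [0.6429, -0.0142, 0.0388]
eef_rot: [2.019, 2.407, 0.0]
force: [1.0, -0.3, -0.9]
finger_gap: 0.0367
grasp_force: 30.0
```

```bash
python3 go.py r2,37.1
```

```text
t 14.2 pos [642.9 -14.2  38.8] yaw(y) 10.0 zaxis [ 3.e-04  1.e-04 -1.e+00] gap 36.7 F [ 1.  -0.3 -0.9] gf 30.0
r2 37.1 tool delta [ 0.1 -0.3  1.7]
```

Emit:
{"fn": "move_arm", "kwargs": {
  "steps": [
    [0,0,0,0,-0.3,0.5,-1],
    [0,0,0,0,0,0.5,-1],
    [0,0,0,0,0,0.4,-1],
    [0,0,0,0,0,0.3,-1],
    [0,0,0,0,0,0,-1]
  ]
}}

```text
t: 14.65
eef_pos: [0.6425, -0.0142, 0.0372]
eef_rot: [-2.019, -2.407, -0.0]
force: [-2.5, -0.4, 3.8]
finger_gap: 0.0363
grasp_force: 30.0
```

```bash
python3 go.py r2,37.1 s,28
```

```text
t 14.7 pos [642.5 -14.2  37.2] yaw(y) 10.0 zaxis [ 0.e+00  1.e-04 -1.e+00] gap 36.3 F [-2.5 -0.4  3.8] gf 30.0
r2 37.1 tool delta [0.1 0.1 0.1]
s 28 tool delta [ -44.3 -171.5    9.1]
```

Contact is made, so I release, lift and go over lens_s.

Emit:
{"fn": "move_arm", "kwargs": {
  "steps": [
    [0,0,0,0,0,0.2,0],
    [0,0,0,0,0,0,0.2],
    [0,0,0,0,0,0,0.4],
    [0,0,0,0,0,0,0.4],
    [0,0,0,0,0,0,0.4],
    [0,0,0,0,0,-5,0.4],
    [0,0,0,0,0,-12,0.4],
    [0,0,0,0,0,-18,0.4],
    [0,0,0,0,0,-20,0.4],
    [0,0,0,0,0,-8,0.4],
    [0,0,0,-5,-19.3,0,0.4],
    [0,0,0,-5.7,-22,0,0.4],
    [0,0,0,-5.7,-22,0,0.4],
    [0,0,0,-5.7,-22,0,0.4],
    [0,0,0,-5.7,-22,0,0.4],
    [0,0,0,-5.7,-22,0,0.4],
    [0,0,0,-5.7,-22,0,0.4],
    [0,0,0,-5.1,-20.2,0,0.4],
    [0,0,0,0,0,0,0.4],
    [0,0,0,0,0,0,0.4]
  ]
}}

```text
t: 16.65
eef_pos: [0.482, -0.0876, 0.1002]
eef_rot: [2.019, 2.406, 0.002]
force: [0.2, -0.4, -0.2]
finger_gap: 0.0614
grasp_force: 0.0
```

```bash
python3 go.py s,28; python3 - <<'E'
from meas import *
t=bot.grab_frame("top")[...,::-1].copy();s=bot.grab_frame("side")[...,::-1].copy()
cv2.imwrite("pics/t3.png",t);cv2.imwrite("pics/s3.png",s)
a=cv2.resize(t[130:270,200:420],None,fx=3,fy=3);b=cv2.resize(s[130:280,240:460],None,fx=2,fy=2)
b=cv2.copyMakeBorder(b,0,0,0,a.shape[1]-b.shape[1],0)
cv2.imwrite("pics/c3.png",np.vstack([a[:290],b]))
E
```

```text
t 16.6 pos [482.  -87.6 100.2] yaw(y) 10.0 zaxis [ 1.3e-03  3.0e-04 -1.0e+00] gap 61.4 F [ 0.2 -0.4 -0.2] gf 0.0
s 28 tool delta [ 0.1 -0.7 72.2]
```

View pics/c3.png

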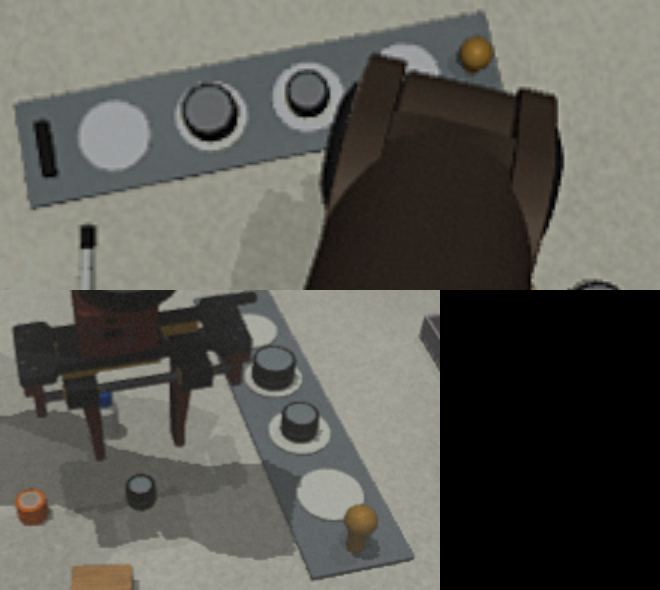

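lens_m is centred on r2 and lens_l on r3, and the gripper is above lens_s at lower crop (140,490). Descend and grip.

Emit:
{"fn": "move_arm", "kwargs": {
  "steps": [
    [0,0,0,0.1,-0.6,10,0.4],
    [0,0,0,0,0,12,0.4],
    [0,0,0,0,0,12,0.4],
    [0,0,0,0,0,12,0.4],
    [0,0,0,0,0,12,0.4],
    [0,0,0,0,0,9,0.4],
    [0,0,0,0,0,5.3,0.4],
    [0,0,0,0,0,0,0.4],
    [0,0,0,0,0,0,-0.1],
    [0,0,0,0,0,0,-0.25],
    [0,0,0,0,0,0,-0.4],
    [0,0,0,0,0,0,-0.6],
    [0,0,0,0,0,0,-1],
    [0,0,0,0,0,0,-1],
    [0,0,0,0,0,0,-1],
    [0,0,0,0,0,0,-1]
  ]
}}

```text
t: 18.35
eef_pos: [0.4809, -0.0877, 0.0277]
eef_rot: [2.019, 2.407, 0.001]
force: [0.3, 0.7, 5.6]
finger_gap: 0.0272
grasp_force: 30.0
```

```bash
python3 go.py r1,80
```

```text
t 18.4 pos [480.9 -87.7  27.7] yaw(y) 10.0 zaxis [ 5.e-04  1.e-04 -1.e+00] gap 27.2 F [0.3 0.7 5.6] gf 30.0
r1 80 tool delta [-40.4 172.  -52.2]
```

Emit:
{"fn": "move_arm", "kwargs": {
  "steps": [
    [0,0,0,0,0,-5,-1],
    [0,0,0,0,0,-10,-1],
    [0,0,0,0,0,-12,-1],
    [0,0,0,0,0,-15,-1],
    [0,0,0,0,0,-10.2,-1],
    [0,0,0,-2.4,10,0,-1],
    [0,0,0,-4,17,0,-1],
    [0,0,0,-5,21.3,0,-1],
    [0,0,0,-5,21.3,0,-1],
    [0,0,0,-5,21.3,0,-1],
    [0,0,0,-5,21.3,0,-1],
    [0,0,0,-5,21.3,0,-1],
    [0,0,0,-4,17,0,-1],
    [0,0,0,-3,13,0,-1],
    [0,0,0,-2,8.5,0,-1],
    [0,0,0,0,0,0,-1],
    [0,0,0,0,0,0,-1],
    [0,0,0,0,0,0,-1]
  ]
}}

```text
t: 20.15
eef_pos: [0.6565, -0.0975, 0.0795]
eef_rot: [-2.019, -2.406, 0.0]
force: [0.0, 0.2, -0.4]
finger_gap: 0.0272
grasp_force: 30.0
```

```bash
python3 go.py r1,36.7
```

```text
t 20.1 pos [656.5 -97.5  79.5] yaw(y) 10.0 zaxis [-7.e-04  2.e-04 -1.e+00] gap 27.2 F [ 0.   0.2 -0.4] gf 30.0
r1 36.7 tool delta [-0.1  0.9 42.8]
```

Emit:
{"fn": "move_arm", "kwargs": {
  "steps": [
    [0,0,0,0,0.3,8,-1],
    [0,0,0,0,0,10,-1],
    [0,0,0,0,0,10,-1],
    [0,0,0,0,0,6,-1],
    [0,0,0,0,0,3,-1],
    [0,0,0,0,0,2,-1],
    [0,0,0,0,0,1,-1],
    [0,0,0,0,0,0.7,-1],
    [0,0,0,0,0,0.5,-1],
    [0,0,0,0,0,0,-1]
  ]
}}

```text
t: 21.15
eef_pos: [0.6575, -0.0975, 0.0387]
eef_rot: [2.019, 2.407, 0.0]
force: [-0.2, -0.4, -1.3]
finger_gap: 0.0273
grasp_force: 30.0
```

```bash
python3 go.py r1,36.6
```

```text
t 21.1 pos [657.5 -97.5  38.7] yaw(y) 10.0 zaxis [ 4.e-04  0.e+00 -1.e+00] gap 27.3 F [-0.2 -0.4 -1.3] gf 30.0
r1 36.6 tool delta [ 0.  -0.2  2.1]
```

Emit:
{"fn": "move_arm", "kwargs": {
  "steps": [
    [0,0,0,0,-0.2,0.5,-1],
    [0,0,0,0,0,0.5,-1],
    [0,0,0,0,0,0.5,-1],
    [0,0,0,0,0,0.4,-1],
    [0,0,0,0,0,0,-1]
  ]
}}

```text
t: 21.65
eef_pos: [0.6572, -0.0975, 0.0368]
eef_rot: [-2.019, -2.407, -0.0]
force: [-1.2, 0.1, 3.5]
finger_gap: 0.0272
grasp_force: 30.0
```

```bash
python3 go.py r1,36.6 xl,28
```

```text
t 21.6 pos [657.2 -97.5  36.8] yaw(y) 10.0 zaxis [-0.e+00  1.e-04 -1.e+00] gap 27.2 F [-1.2  0.1  3.5] gf 30.0
r1 36.6 tool delta [-0.   0.1  0.2]
xl 28 tool delta [-113.8 -233.7    8.6]
```

Emit:
{"fn": "move_arm", "kwargs": {
  "steps": [
    [0,0,0,0,0,0.2,-0.3],
    [0,0,0,0,0,0,0],
    [0,0,0,0,0,0,0.2],
    [0,0,0,0,0,0,0.2],
    [0,0,0,0,0,0,0.2],
    [0,0,0,0,0,-5,0.2],
    [0,0,0,0,0,-12,0.2],
    [0,0,0,0,0,-18,0.2],
    [0,0,0,0,0,-20,0.2],
    [0,0,0,0,0,-8.2,0.2]
  ]
}}

```text
t: 22.65
eef_pos: [0.6585, -0.0979, 0.1025]
eef_rot: [2.017, 2.405, 0.003]
force: [1.2, -0.3, 0.4]
finger_gap: 0.0527
grasp_force: 0.0
```

Emit:
{"fn": "move_arm", "kwargs": {
  "steps": [
    [0,0,0,-6.8,-14,0,1],
    [0,0,0,-11,-22.6,0,1],
    [0,0,0,-11,-22.6,0,1],
    [0,0,0,-11,-22.6,0,1],
    [0,0,0,-11,-22.6,0,1],
    [0,0,0,-11,-22.6,0,1],
    [0,0,0,-11,-22.6,0,1],
    [0,0,0,-11,-22.6,0,1],
    [0,0,0,-11,-22.6,0,1],
    [0,0,0,-11,-22.6,0,1],
    [0,0,0,-8,-16.4,0,1],
    [0,0,0,0,0,0,1],
    [0,0,0,0,0,0,1],
    [0,0,0,0,0,0,1]
  ]
}}

```text
t: 24.05
eef_pos: [0.4479, -0.2495, 0.0997]
eef_rot: [2.017, 2.408, 0.001]
force: [-0.0, -0.4, -0.2]
finger_gap: 0.0881
grasp_force: 0.0
```

```bash
python3 go.py xl,28; python3 - <<'E'
from meas import *
t=bot.grab_frame("top")[...,::-1].copy();s=bot.grab_frame("side")[...,::-1].copy()
cv2.imwrite("pics/t4.png",t);cv2.imwrite("pics/s4.png",s)
a=cv2.resize(t[130:220,200:400],None,fx=3,fy=3);b=cv2.resize(s[110:400,200:460],None,fx=1.2,fy=1.2)
b=cv2.copyMakeBorder(b,0,0,0,a.shape[1]-b.shape[1],0)
cv2.imwrite("pics/c4.png",np.vstack([a,b])[:600])
E
```

```text
t 24.1 pos [ 447.9 -249.5   99.7] yaw(y) 10.1 zaxis [ 8.e-04  2.e-04 -1.e+00] gap 88.1 F [-0.  -0.4 -0.2] gf 0.0
xl 28 tool delta [-0.5 -1.1 71.7]
```

View pics/c4.png

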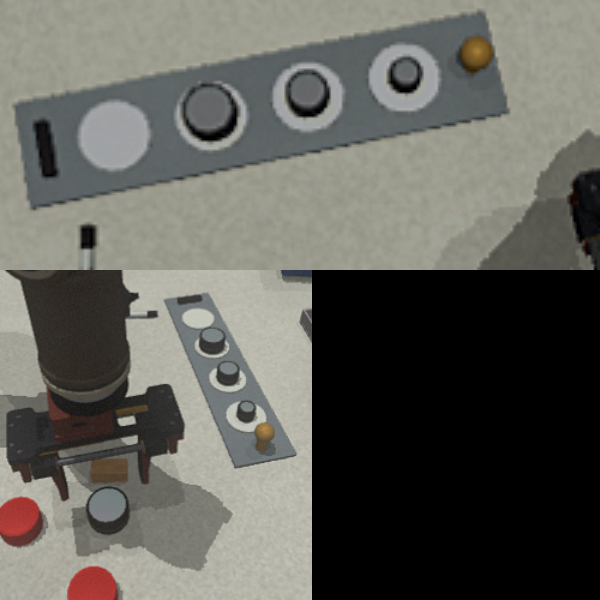

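s, m and l sit centred on r1, r2 and r3. The gripper straddles lens_xl (black, lower crop (108,510)), clear of the wood block and the red discs.

Emit:
{"fn": "move_arm", "kwargs": {
  "steps": [
    [0,0,0,-0.4,-0.8,10,1],
    [0,0,0,0,0,12,1],
    [0,0,0,0,0,12,1],
    [0,0,0,0,0,12,1],
    [0,0,0,0,0,12,1],
    [0,0,0,0,0,9,1],
    [0,0,0,0,0,5,1],
    [0,0,0,0,0,0,1],
    [0,0,0,0,0,0,0.5],
    [0,0,0,0,0,0,0.35],
    [0,0,0,0,0,0,0.2],
    [0,0,0,0,0,0,0],
    [0,0,0,0,0,0,-1],
    [0,0,0,0,0,0,-1],
    [0,0,0,0,0,0,-1],
    [0,0,0,0,0,0,-1]
  ]
}}

```text
t: 25.75
eef_pos: [0.4464, -0.2509, 0.0278]
eef_rot: [2.018, 2.407, 0.001]
force: [-0.1, 1.1, 4.9]
finger_gap: 0.0544
grasp_force: 30.0
```

```bash
python3 go.py r4,100
```

```text
t 25.8 pos [ 446.4 -250.9   27.8] yaw(y) 10.0 zaxis [ 6.e-04 -1.e-04 -1.e+00] gap 54.4 F [-0.1  1.1  4.9] gf 30.0
r4 100 tool delta [368.8 233.9 -72.1]
```

Emit:
{"fn": "move_arm", "kwargs": {
  "steps": [
    [0,0,0,0,0,-5,-1],
    [0,0,0,0,0,-12,-1],
    [0,0,0,0,0,-18,-1],
    [0,0,0,0,0,-20,-1],
    [0,0,0,0,0,-17.1,-1],
    [0,0,0,0,0,0,-1]
  ]
}}

```text
t: 26.35
eef_pos: [0.4472, -0.2515, 0.1021]
eef_rot: [2.017, 2.404, 0.002]
force: [-0.1, 0.2, -1.5]
finger_gap: 0.0546
grasp_force: 30.0
```

Emit:
{"fn": "move_arm", "kwargs": {
  "steps": [
    [0,0,0,10,6.3,0,-1],
    [0,0,0,18,11.4,0,-1],
    [0,0,0,22,14,0,-1],
    [0,0,0,22,14,0,-1],
    [0,0,0,22,14,0,-1],
    [0,0,0,22,14,0,-1],
    [0,0,0,22,14,0,-1],
    [0,0,0,22,14,0,-1],
    [0,0,0,22,14,0,-1],
    [0,0,0,22,14,0,-1],
    [0,0,0,22,14,0,-1],
    [0,0,0,22,14,0,-1],
    [0,0,0,22,14,0,-1],
    [0,0,0,22,14,0,-1],
    [0,0,0,22,14,0,-1],
    [0,0,0,22,14,0,-1],
    [0,0,0,18,11.4,0,-1],
    [0,0,0,10,6.3,0,-1],
    [0,0,0,5.4,2.5,0,-1],
    [0,0,0,0,0,0,-1]
  ]
}}

```text
t: 28.35
eef_pos: [0.6115, 0.1541, 0.0989]
eef_rot: [-2.017, -2.407, 0.002]
force: [-0.4, -0.1, -0.8]
finger_gap: 0.0544
grasp_force: 30.0
```

```bash
python3 go.py r4,36.8
```

```text
t 28.4 pos [611.5 154.1  98.9] yaw(y) 10.1 zaxis [-1.1e-03 -3.0e-04 -1.0e+00] gap 54.4 F [-0.4 -0.1 -0.8] gf 30.0
r4 36.8 tool delta [-1.2  0.7 62.1]
```

Emit:
{"fn": "move_arm", "kwargs": {
  "steps": [
    [0,0,0,0,0.3,10,-1],
    [0,0,0,0,0,14,-1],
    [0,0,0,0,0,14,-1],
    [0,0,0,0,0,10,-1],
    [0,0,0,0,0,6,-1],
    [0,0,0,0,0,3,-1],
    [0,0,0,0,0,2,-1],
    [0,0,0,0,0,0.7,-1],
    [0,0,0,0,0,0,-1],
    [0,0,0,0,0,0,-1]
  ]
}}

```text
t: 29.35
eef_pos: [0.6127, 0.1538, 0.0404]
eef_rot: [2.019, 2.407, 0.001]
force: [0.2, 0.4, -1.6]
finger_gap: 0.0545
grasp_force: 30.0
```

```bash
python3 go.py r4,36.7
```

```text
t 29.4 pos [612.7 153.8  40.4] yaw(y) 10.0 zaxis [ 7.e-04  3.e-04 -1.e+00] gap 54.5 F [ 0.2  0.4 -1.6] gf 30.0
r4 36.7 tool delta [-0.8 -0.4  3.7]
```

Emit:
{"fn": "move_arm", "kwargs": {
  "steps": [
    [0,0,0,-1.2,-0.3,1,-1],
    [0,0,0,0,0,0.8,-1],
    [0,0,0,0,0,0.5,-1],
    [0,0,0,0,0,0.5,-1],
    [0,0,0,0,0,0.5,-1],
    [0,0,0,0,0,0.2,-1],
    [0,0,0,0,0,0,-1]
  ]
}}

```text
t: 30.05
eef_pos: [0.6123, 0.1525, 0.0369]
eef_rot: [-2.019, -2.407, -0.0]
force: [-2.9, -1.1, 4.4]
finger_gap: 0.0546
grasp_force: 30.0
```

```bash
python3 go.py r4,36.7
```

```text
t 30.1 pos [612.3 152.5  36.9] yaw(y) 10.0 zaxis [ 0.e+00  2.e-04 -1.e+00] gap 54.6 F [-2.9 -1.1  4.4] gf 30.0
r4 36.7 tool delta [0.5 0.2 0.2]
```

Contact is made. I release, lift and back the arm out of view (+y).

Emit:
{"fn": "move_arm", "kwargs": {
  "steps": [
    [0,0,0,0,0,0.2,0.3],
    [0,0,0,0,0,0,0.6],
    [0,0,0,0,0,0,0.8],
    [0,0,0,0,0,0,0.8],
    [0,0,0,0,0,0,0.8],
    [0,0,0,0,0,-5,0.8],
    [0,0,0,0,0,-12,0.8],
    [0,0,0,0,0,-20,0.8],
    [0,0,0,0,0,-25,0.8],
    [0,0,0,0,0,-25,0.8],
    [0,0,0,10,-10,-10,0.8],
    [0,0,0,25,-15,0,0.8],
    [0,0,0,25,-15,0,0.8],
    [0,0,0,25,-15,0,0.8],
    [0,0,0,25,-15,0,0.8],
    [0,0,0,25,-15,0,0.8],
    [0,0,0,25,-15,0,0.8],
    [0,0,0,25,-15,0,0.8],
    [0,0,0,15,-10,0,0.8],
    [0,0,0,0,0,0,0.8]
  ]
}}

```text
t: 32.05
eef_pos: [0.4511, 0.3305, 0.1331]
eef_rot: [-2.011, -2.411, 0.001]
force: [0.0, 0.4, 0.3]
finger_gap: 0.0792
grasp_force: 0.0
```

```bash
python3 - <<'E'
from meas import *
import meas
t=bot.grab_frame("top")[...,::-1].copy();s=bot.grab_frame("side")[...,::-1].copy()
cv2.imwrite("pics/t5.png",t);cv2.imwrite("pics/s5.png",s)
a=cv2.resize(t[130:250,200:460],None,fx=2.4,fy=2.4);b=cv2.resize(s[110:280,240:460],None,fx=1.7,fy=1.7)
b=cv2.copyMakeBorder(b,0,0,0,a.shape[1]-b.shape[1],0)
cv2.imwrite("pics/c5.png",np.vstack([a,b])[:600])
# predicted pixel of each lens top, then measured in the top view on its plane
c=bot.camera_info("top");Ti=np.linalg.inv(c["T"]);rv=cv2.Rodrigues(Ti[:3,:3])[0]
for n,x,y,z in(("s",657.3,-97.5,31),("m",642.6,-14.1,33),("l",627.6,69.5,35),("xl",612.4,153,37)):
    p=cv2.projectPoints(np.array([[x,y,z]])/1e3,rv,Ti[:3,3],np.array(c["camera_matrix"]),np.array(c["D"]))[0][0,0]
    try: q,e,_=disc(t,p,74,110,16); print(n,np.round(p,1),np.round(q,1),"ell",np.round(e,1),"err mm",np.round(plane("top",q,z/1e3)[:2]*1e3-[x,y],1))
    except Exception as E: print(n,E)
E
```

```text
s [334.8 153.1] [334.2 153.5] ell [34.5 38.3] err mm [-0.9  1.5]
m [302.  159.2] [301.3 159.7] ell [34.1 38.4] err mm [-1.1  1.8]
l [268.8 165.5] [268.3 165.8] ell [33.7 38.5] err mm [-0.7  1.3]
xl [235.5 172. ] [235.4 172.7] ell [33.8 38.2] err mm [-1.7  0.3]
```

View pics/c5.png

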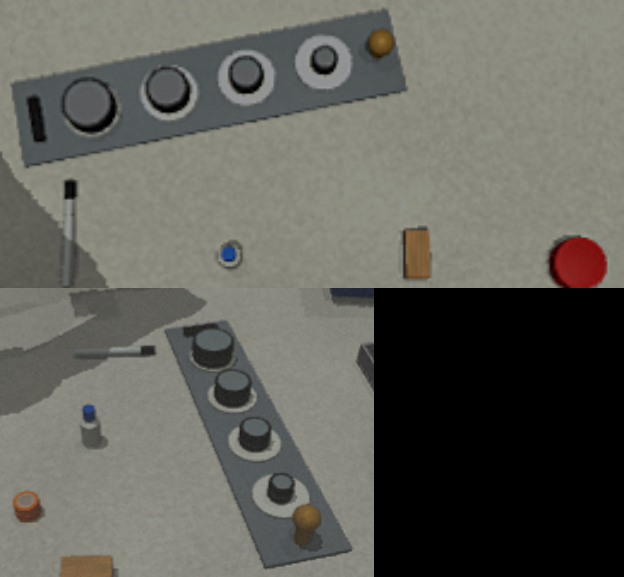

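The order is right and the dropper stands, but the error figures locked onto the rail (34 px ellipses). I'll redo the check using the component under the predicted pixel.

```bash
python3 - <<'E'
from h import *
im=dict(top=cv2.imread("pics/t5.png"),side=cv2.imread("pics/s5.png"))
for n,x,y,z in(("s",657.3,-97.5,31),("m",642.6,-14.1,33),("l",627.6,69.5,35),("xl",612.4,153,37)):
    Q={}
    for v,lo in(("top",60),("side",72)):
        c=bot.camera_info(v);Ti=np.linalg.inv(c["T"])
        p=cv2.projectPoints(np.array([[x,y,z]])/1e3,cv2.Rodrigues(Ti[:3,:3])[0],Ti[:3,3],np.array(c["camera_matrix"]),np.array(c["D"]))[0][0,0]
        g,back=up(im[v],p,18); g=cv2.cvtColor(g,6); x0,y0=back([0,0]); sx,sy=((p-[x0,y0])*4).astype(int)
        l=cv2.connectedComponents(((g>lo)&(g<118)).astype(np.uint8),connectivity=4)[1]; m=(l==l[sy,sx]).astype(np.uint8)
        e=cv2.fitEllipse(max(cv2.findContours(m,0,1)[0],key=len)); Q[v]=back(e[0])
        print(n,v,"ell",np.round(np.array(e[1])/4,1),"err",np.round(plane(v,Q[v],z/1e3)[:2]*1e3-[x,y],1))
    print("  tri",np.round(tri(Q["top"],Q["side"])[0]*1e3,1))
E
```

```text
s top ell [7.6 7.7] err [-1.  -0.1]
s side ell [ 7.9 11. ] err [-0.9 -0.3]
  tri [656.5 -97.6  30.8]
m top ell [11.  11.2] err [-1.3  0.1]
m side ell [ 9.8 14.5] err [-1.1  0.1]
  tri [641.4 -14.   33. ]
l top ell [14.5 15. ] err [-0.9 -0.5]
l side ell [11.1 17.7] err [-1.2 -0.6]
  tri [626.6  69.   34.9]
xl top ell [18.1 18.8] err [-0.9 -0.9]
xl side ell [20.1 36.4] err [ 3.8 -5.4]
  tri [615.  153.3  32.1]
```

All four are within about 1.3 mm of the rest centres in the top view. Heights for s, m and l confirm they stand on the rests. The xl side-view figure is a segmentation leak, since its top view is off by only 0.9 mm. Handing in.

```bash
python3 -c "
from cell import bot
print(bot.hand_in())"
```

```text
the job is handed in; nothing more can be done
None
```

The four lenses are on the rests in size order, with the smallest next to the brass post, glass up and each within about 1.3 mm of centre; the dropper is still standing, and the job was handed in at about 32 s.

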